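# Seat a toy wheel blank in the sloping die

### The arm

A 6-joint arm with a two-finger parallel gripper is mounted at the origin on the work surface. World frame = base frame: x ahead of the robot, y to its left, z up, the work surface at z = 0. Lengths are in m, angles in rad, forces in N, time in s.
With the tool pointing down it reaches from about 0.375 to 0.9 m from the base axis. Payload 3.1 kg.
Tool frame: the origin (TCP) lies on the centre line of the jaws, within the pads' length; the fingertips stand 19 mm ahead of it and the grasp point (between the pads) is the TCP; z points along the fingers, y is the line along which they close (so a half turn about z gives the same grasp; the last joint's range is limited). The gripper opens to 85 mm and grips with 20 to 120 N. Pads are 22 mm wide; open, the fingers measure 114 mm over their backs; the gripper's body (76 mm by 85 mm) begins 54 mm behind the grasp point. The pads swing forward as they close: fully open they stand 13 mm farther back than shut.
Start: joints at [-1.286, 0.527, 1.433, -0, 1.181, -0.178], TCP at [0.28, -0.559, 0.25] pointing down, gripper open.
Joint ranges: [-3.08, 3.08], [-0.75, 2.2], [0.22, 2.44], [-1.43, 4.57], [0, 2.65], [-2.85, 2.85]. Speed limits (rad/s): [2.79, 2.79, 3.14, 3.14, 3.14, 3.14].

### API

Orientations are given as a unit quaternion [x, y, z, w].
In Python, from station import manip, cams, sign_off gives the robot as it stands.
- The arm moves only by the tool carry_out, never from a script. Its argument "targets" is a list that holds one entry, the list of rows, each a list of 7 numbers: the shift along the tool's x, y, z in cm, then the turn, a rotation vector about the tool's x, y, z in degrees, then the finger opening in cm, from 0 to 8.54. A call has 1 to 12 rows; each row is the pose to reach, as a shift and turn from the pose commanded when the call began, along the tool's axes at that moment; what a row does not reach only later rows make up. A row lasts 1/12 s, in which the tool goes at most 41.7 mm and 7.16 degrees, less where a joint would pass 70% of its speed; a pose out of reach is approached as far as the arm can. A call with a gripper value outside its range is refused whole. The fingers move at their own pace and stop on an object; "force" is the grip in N (left out, the last holds). Time passes only in rows, so rows that repeat a pose let the fingers close. It gives the time, the measured TCP pose, the force, the opening and the grip force at its end, in the units of the state.
- manip.sense(): the state, without advancing time (a new reading comes with each control period).
- cams.snapshot(name): name is "side" or "top"; returns the picture (384x512x3 uint8, red, green, blue); there is no depth.
- cams.camera_info(name): a dict with "K" (3x3 intrinsics, pixels), "k1" (the pictures are not rectified: a ray, as slopes to the right and down, at radius r is drawn at 1 + k1 r^2 times it, then the intrinsics apply), "T" (4x4, takes a point from camera to world coordinates). Camera axes: x right, y down, z forward; pixel columns grow to the right and rows downward; lengths in m; the calibration is good to about 2 mm. A picture is of the moment at which its call begins. camera_info takes no time and is no camera call.
- sign_off(): hands the job in; it is judged then, once.
The state is a dict: "t": time; "q": joint angles; "qd": joint speeds; "tau": joint torques, N m; "tcp_pos": TCP position; "tool_rot": TCP orientation; "force": force on the tool from outside, world axes, zero at the start; "ft_torque": the same for the moment, N m; "finger_gap": opening from 0.0 (shut) to 1.0 (fully open); "gripper_force": force on a finger pad.
Only numpy, scipy, OpenCV 4.12 (cv2) and the standard library are available. Lean on these libraries where they do the work, as an engineer would, in place of code of your own. Each camera call takes 0.05 s, during which the arm holds its last target. There are 200 camera calls.

### The job

Three bare steel wheel blanks, each with a short hub on top, lie on the cork mat. Take the one whose outline matches the round cavity in the sloping die plate (the larger round one) and set it in that cavity, hub outwards, lying flat on the cavity floor all round; put it in rather than letting it drop or fall. Leave the other two blanks and everything else on the desk where they are.

Things in the scene. Friction and masses are not known exactly. Their poses are not given: they have to be found in the camera images.
- blank_round: The larger round steel blank: a disc 44 mm in diameter and 8 mm thick carrying a round upright hub 16 mm in diameter that rises from 8 to 34 mm above the underside. Origin: centre of the underside; z up along the hub. About 110 g. Starts lying flat on the 3 mm thick fixed cork mat (130 x 320 mm).
- blank_small: Smaller round steel blank, not wanted: disc 30 mm in diameter, 8 mm thick, carrying a round upright hub 16 mm in diameter that rises from 8 to 34 mm above the underside. Origin: centre of the underside; z up along the hub. Lies on the same mat.
- blank_square: Square steel blank, not wanted: 42 x 42 mm plate, 8 mm thick, carrying a round upright hub 16 mm in diameter that rises from 8 to 34 mm above the underside. Origin: centre of the underside; z up along the hub. Lies on the same mat.
- die_seat (a point): Centre of the floor of the round cavity in the fixed steel die plate. z: outward normal of the plate, leaning 30 degrees from vertical towards its low front edge; x points up the slope, y along the level width. Cavity 49 mm in diameter, 6 mm deep (plate face at z = 6 mm), 2 mm chamfer at the mouth. Plate 130 mm wide, from x = -30 to 100 mm. Floor centre about 50 mm above the desk.
- pillar_left (a point): Top of one of two fixed steel guide pillars, 16 mm in diameter, that stand 100 mm tall on the die plate, square to it, at x = 85, y = 42 mm of the cavity frame; they lean out over the cavity and obstruct a gripper held vertically. Axes as the cavity's.
- pillar_right (a point): Top of the other guide pillar, at x = 85, y = -42 mm of the cavity frame; otherwise the same.
- cog_a: Larger brass cog ring, 45 mm across the teeth, 6 mm thick, lying on the desk. Origin: centre of its underside. Leave alone.
- cog_b: Smaller brass cog ring, 35 mm across the teeth, 6 mm thick, lying on the desk. Origin: centre of its underside. Leave alone.
- chick: Yellow tin chick standing on a 36 mm square foot, 72 mm tall. Origin: centre of its underside. Leave alone.
- pin_vise: Brass pin vise lying along its x axis, about 95 mm long and 14 mm thick. Origin: underside near mid-length. Leave alone.
- magnifier: Hand magnifier lying on the desk, brass rim 72 mm in diameter and 12 mm high, wooden handle reaching to x = 126 mm. Origin: underside of the rim's centre. Leave alone.
Things that resemble listed ones, but are neither listed nor needed, are in the scene too. What is shaped like the blank_round but orange is not meant.

How it is judged:
At the end, for the whole second after the job is handed in: The larger round blank lies in the die cavity, hub outwards, released and at rest: its underside centre within 4.5 mm of the centre of the cavity floor and less than 2.5 mm above that floor, its axis within 0.06 rad (3.4 degrees) of the plate's normal (distance between blank_round and die_seat below 0.0045 m and z of blank_round in the frame of die_seat below 0.0025 m and angle between the z axis of blank_round and the z axis of die_seat, either way round below 0.06 rad and linear speed of blank_round below 0.01 m/s and angular speed of blank_round below 0.1 rad/s); the robot touches nothing.
It fails at once if another blank or a bystander (cog rings, chick, pin vise, magnifier) is moved more than 40 mm (distance of any of blank_small, blank_square, cog_a, cog_b, chick, pin_vise, magnifier from where it was at the start of the episode above 0.04 m).
It fails at once if the blank is dropped or thrown: out of the fingers and faster than 0.6 m/s (a fall of about 20 mm) (contact force between the fingers and blank_round below 0.05 N and linear speed of blank_round above 0.6 m/s).
It also fails if it takes over 38 s, if anything falls off the work surface, if the arm or the gripper's body presses on something with over 40 N, if the wrist force passes 120 N, or if a joint passes its speed limit or range.

## Working session

There is one attempt and no reset: what is moved stays moved. The work goes in short steps, Python scripts to look and compute and a tool call to move; the robot and the scene stay as the last step left them, time stands still between calls to the robot, and variables do not carry over. Pictures are saved under pics/ and viewed, at most 10 in all, crops included, and the job is handed in when it is done.

Besides the shell and the picture viewer there is one more tool, called as a command line: name --argument value ..., lists and objects as JSON in quotes. carry_out: Moves the arm, as the interface text tells. Its arguments: {"type":"object","properties":{"targets":{"type":"array"},"force":{"type":"number"}},"required":["targets"]}

```bash
mkdir -p pics; ls
python3 - <<'E'
from station import manip,cams
import cv2
for n in("top","side"):
    cv2.imwrite(f"pics/{n}0.png",cv2.resize(cams.snapshot(n)[:,:,::-1],(800,600),interpolation=cv2.INTER_CUBIC))
    i=cams.camera_info(n);print(n,i["K"],i["k1"],i["T"])
print(manip.sense())
E
```

```text
pics
top [[424.16894135   0.         256.78613611]
 [  0.         424.16894135 186.29836656]
 [  0.           0.           1.        ]] 0.04557857323583696 [[-2.66372347e-03 -9.93871645e-01  1.10508180e-01  4.77507686e-01]
 [-9.99962284e-01  1.73379472e-03 -8.51026228e-03  7.63398482e-04]
 [ 8.26650987e-03 -1.10526681e-01 -9.93838778e-01  1.28586624e+00]
 [ 0.00000000e+00  0.00000000e+00  0.00000000e+00  1.00000000e+00]]
side [[490.12152801   0.         253.70966532]
 [  0.         490.12152801 189.98402852]
 [  0.           0.           1.        ]] -0.10217825739826843 [[-0.70539898 -0.47747669  0.52385905 -0.08028721]
 [-0.70865278  0.49066195 -0.50701292  0.66788048]
 [-0.01495085 -0.72888056 -0.68447761  1.04743314]
 [ 0.          0.          0.          1.        ]]
{'t': 0.1, 'q': array([-1.28545387e+00,  5.28394055e-01,  1.43375443e+00, -1.01427154e-05,
        1.18146720e+00, -1.78470464e-01]), 'qd': array([ 0.00063277, -0.00311796, -0.00141047, -0.00081694,  0.00020186,
        0.00031001]), 'tau': array([-1.53722453e-04, -4.43303561e+01, -1.78586644e+01, -1.56990141e-04,
        3.90075831e-03, -7.08302494e-06]), 'tcp_pos': array([ 0.27946547, -0.55835082,  0.24942494]), 'tool_rot': array([ 9.73229054e-01,  2.29835124e-01, -5.87086404e-05, -1.00981801e-03]), 'force': array([0.16258499, 0.66598668, 0.70814182]), 'ft_torque': array([0.01572777, 0.01400792, 0.01389117]), 'gripper_force': 0.0, 'finger_gap': 0.9988733200015794}
```

View pics/top0.png

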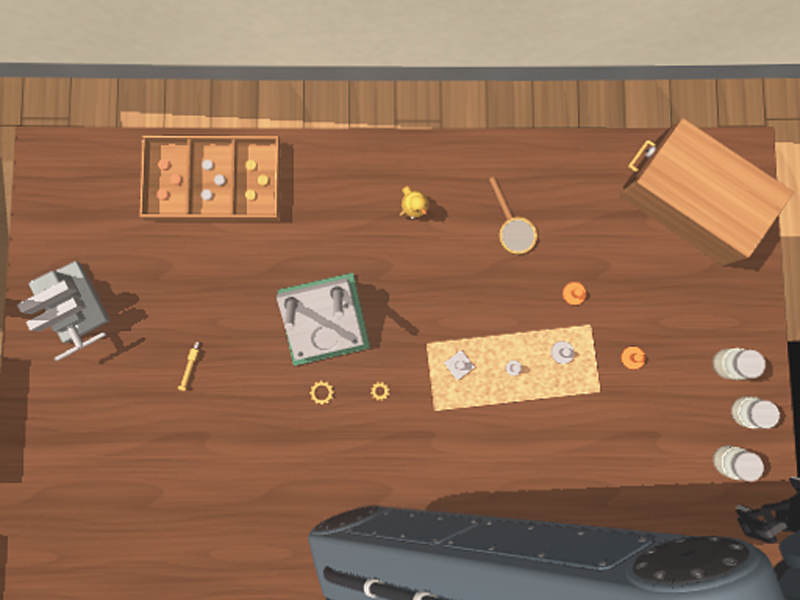

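View pics/side0.png

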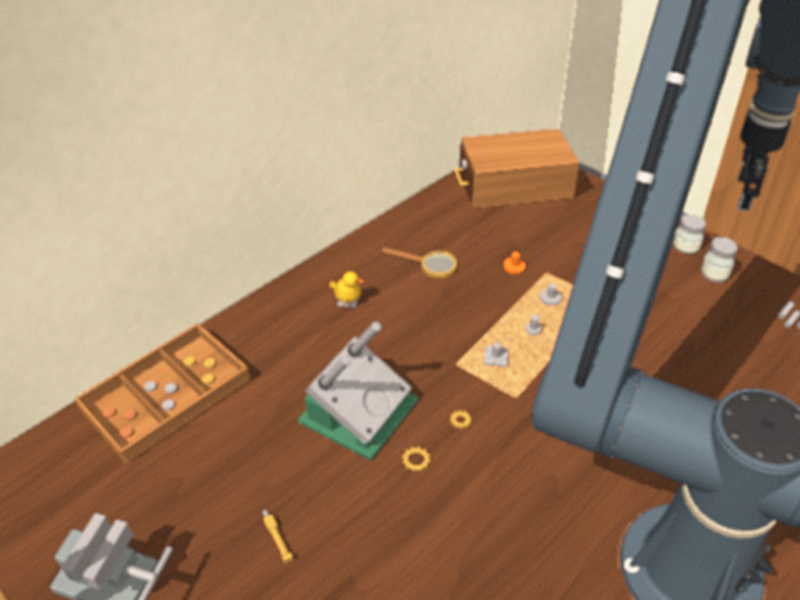

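The top view shows the round blank at about (563,352), the small one at (514,368) and the square one at (459,365). The cavity is at about (327,338), with the pillars up-slope of it. The side view shows the blank at (551,293) and the cavity at (378,400). I'll enlarge both areas.

Run:
```python
from station import cams
import cv2,numpy as np
t=cams.snapshot("top")[:,:,::-1]; s=cams.snapshot("side")[:,:,::-1]
def c(im,x,y,w,h,k): return cv2.resize(im[y:y+h,x:x+w],(w*k,h*k),interpolation=cv2.INTER_CUBIC)
# left: die; right: blank. each 400x300
a=np.hstack([c(t,170,170,80,60,5),c(t,320,195,80,60,5)])
b=np.hstack([c(s,190,200,80,60,5),c(s,300,160,80,60,5)])
cv2.imwrite("pics/crop.png",np.vstack([a,b]))
```

```text
(no output)
```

View pics/crop.png

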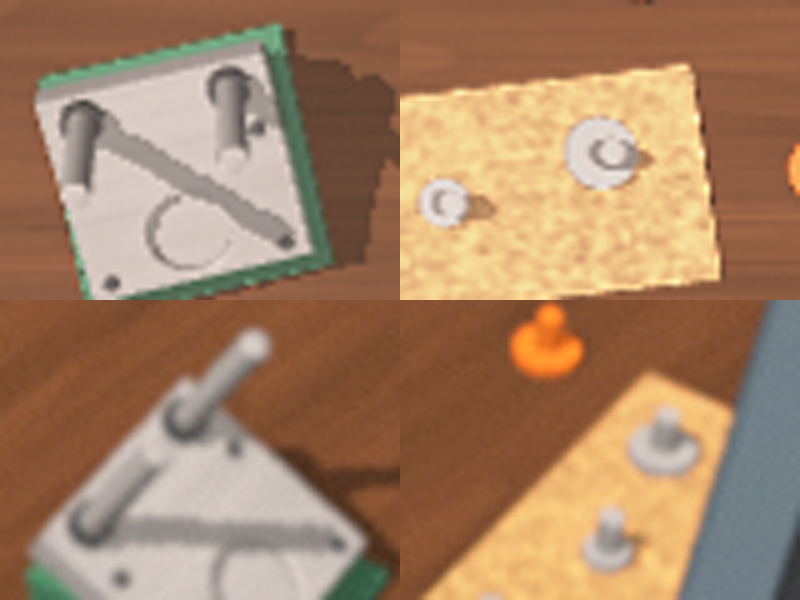

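The die crop shows the pillar tops, plate corners and cavity rim clearly in both views. The blank's disc and hub top show too: disc at crop (600,152) in the top view and (664,447) in the side view. Next I'll fit the poses.

```bash
cat > h.py <<'E'
import numpy as np
from station import manip,cams
from scipy.spatial.transform import Rotation as R
from scipy.optimize import least_squares
C={n:cams.camera_info(n) for n in("top","side")}
def proj(n,P,d=0):
    c=C[n];T=c["T"];p=(np.atleast_2d(P)-T[:3,3]-d)@T[:3,:3]
    s=p[:,:2]/p[:,2:];s=s*(1+c["k1"]*(s**2).sum(1,keepdims=True))
    return s@c["K"][:2,:2].T+c["K"][:2,2]
def dieR(yaw): return R.from_euler("ZY",[yaw,-30*np.pi/180]).as_matrix()  # x up the slope
def full(p,o,k=5): return (np.array(p,float)+.5)/k-.5+np.array(o)
def rel(pos,Rt):
    s=manip.sense();R0=R.from_quat(s["tool_rot"])
    print("shift cm",np.round(R0.inv().apply(np.array(pos)-s["tcp_pos"])*100,2),
      "rot deg",np.round((R0.inv()*R.from_matrix(Rt)).as_rotvec(degrees=True),2),"t",s["t"])
F=np.diag([1.,-1,-1])
E
cat > fit.py <<'E'
from h import *
M=np.array([[85,42,106],[85,-42,106],[85,42,6],[85,-42,6],[100,65,6],[100,-65,6],[-30,-65,6],[-30,65,6],[0,0,6]])/1000
tp=full([[77,187],[233,156],[83,122],[229,86],[40,100],[262,45],[318,255],[88,297],[189,231]],(170,170))
si=[0,1,2,3,4,5,6,8]
sp=full([[155,145],[256,46],[90,225],[185,120],[32,250],[187,83],[370,248],[257,283]],(190,200))
def res(p):
    P=M@dieR(p[3]).T+p[:3]
    return np.r_[(proj("top",P,p[4:7])-tp).ravel(),(proj("side",P[si],p[7:10])-sp).ravel(),p[4:]/.002,(p[2]-.05)/.003]
f=least_squares(res,[.47,.1,.05,.2]+[0]*6,loss="soft_l1");p=f.x
print("die",p[:3].round(4),"yaw",np.degrees(p[3]).round(2),"cam",p[4:].round(4));r=res(p)
print(r[:18].reshape(-1,2).round(1).tolist(),r[18:34].reshape(-1,2).round(1).tolist())
Bm=np.array([[0,0,.011],[0,0,.037]])
bt=full([[200,152],[213,153]],(320,195));bs=full([[264,145],[268,113]],(300,160))
g=least_squares(lambda b:np.r_[(proj("top",Bm+[b[0],b[1],0],p[4:7])-bt).ravel(),(proj("side",Bm+[b[0],b[1],0],p[7:])-bs).ravel()],[.45,-.2])
print("blank",g.x.round(4),g.fun.round(1))
np.save("p.npy",p)
Rv=R.from_euler("z",p[3]).as_matrix()@F
rel([*g.x,.12],Rv);rel([*g.x,.033],Rv)
E
python3 fit.py
```

```text
die [0.5303 0.1334 0.0483] yaw 11.8 cam [-0.0015  0.0001 -0.0001  0.0015 -0.0001  0.0008]
[[-0.4, 1.2], [0.2, 0.7], [0.0, -1.4], [0.2, -0.3], [-0.8, -0.1], [0.5, 1.4], [-1.5, -0.5], [0.8, 0.4], [0.2, -0.0]] [[0.2, 1.1], [-0.0, -0.3], [-0.5, 0.1], [-0.3, 0.7], [1.2, -3.1], [0.2, -1.1], [-0.9, -0.9], [-0.2, 0.5]]
blank [ 0.5004 -0.318 ] [ 0.2  0.1 -0.1 -0.2 -0.1  0.   0.1  0.2]
shift cm [ 30.51 -11.62  12.99] rot deg [-0.08 -0.   14.78] t 0.2
shift cm [ 30.51 -11.6   21.69] rot deg [-0.08 -0.   14.78] t 0.2
```

carry_out --targets '[[[30.5,-11.6,12.0,0,0,14.8,5],[30.5,-11.6,12.0,0,0,14.8,5],[30.5,-11.6,12.0,0,0,14.8,5],[30.5,-11.6,12.0,0,0,14.8,5],[30.5,-11.6,12.0,0,0,14.8,5],[30.5,-11.6,12.0,0,0,14.8,5],[30.5,-11.6,12.0,0,0,14.8,5],[30.5,-11.6,12.0,0,0,14.8,5],[30.5,-11.6,12.0,0,0,14.8,5],[30.5,-11.6,12.0,0,0,14.8,5],[30.5,-11.6,12.0,0,0,14.8,5],[30.5,-11.6,12.0,0,0,14.8,5]]]' --force 60

```text
t: 1.2
tcp_pos: [0.5003, -0.32, 0.1308]
tool_rot: [0.995, 0.102, 0.0, 0.001]
force: [0.1, 0.4, -0.3]
finger_gap: 0.584
gripper_force: 0.0
```

Run:
```python
from h import *
p=np.load("p.npy");Rv=R.from_euler("z",p[3]).as_matrix()@F
rel([.5004,-.318,.034],Rv);print(manip.sense())
```

```text
shift cm [ 0.05 -0.21  9.68] rot deg [ 0.07 -0.01 -0.05] t 1.2
{'t': 1.2, 'q': array([-7.56851185e-01,  6.42578299e-01,  1.61445867e+00, -7.65208526e-04,
        8.83384062e-01,  6.09448062e-01]), 'qd': array([-0.02006512, -0.00913527, -0.00178189,  0.0018349 ,  0.00090841,
        0.0025183 ]), 'tau': array([ 9.48988013e-01, -4.38816869e+01, -1.26339662e+01,  3.72344395e-02,
        2.42170575e-02, -1.49599673e-03]), 'tcp_pos': array([ 0.50025537, -0.32002321,  0.13075986]), 'tool_rot': array([9.94752164e-01, 1.02311781e-01, 1.58567407e-04, 6.36835023e-04]), 'force': array([ 0.14449957,  0.40213064, -0.3054069 ]), 'ft_torque': array([0.03411992, 0.04336072, 0.06298393]), 'gripper_force': 0.0, 'finger_gap': 0.5839137138078392}
```

carry_out --targets '[[[0.05,-0.1,3,0,0,0,5],[0.05,-0.1,6,0,0,0,5],[0.05,-0.1,8,0,0,0,5],[0.05,-0.1,9.2,0,0,0,5],[0.05,-0.1,9.65,0,0,0,5],[0.05,-0.1,9.65,0,0,0,5],[0.05,-0.1,9.65,0,0,0,5]]]'

```text
t: 1.78
tcp_pos: [0.501, -0.319, 0.0347]
tool_rot: [0.995, 0.102, 0.001, 0.001]
force: [0.1, 0.2, -0.3]
finger_gap: 0.584
gripper_force: 0.0
```

Run:
```python
from h import *
import cv2
p=np.load("p.npy");Rv=R.from_euler("z",p[3]).as_matrix()@F
rel([.5004,-.318,.034],Rv)
t=cams.snapshot("top")[:,:,::-1]; s=cams.snapshot("side")[:,:,::-1]
def c(im,x,y,w,h,k): return cv2.resize(im[y:y+h,x:x+w],(w*k,h*k),interpolation=cv2.INTER_CUBIC)
cv2.imwrite("pics/pre.png",np.hstack([c(t,320,195,80,100,5),c(s,300,140,80,100,5)]))
```

```text
shift cm [-0.04 -0.11  0.07] rot deg [ 0.09 -0.06 -0.09] t 1.7833
```

View pics/pre.png

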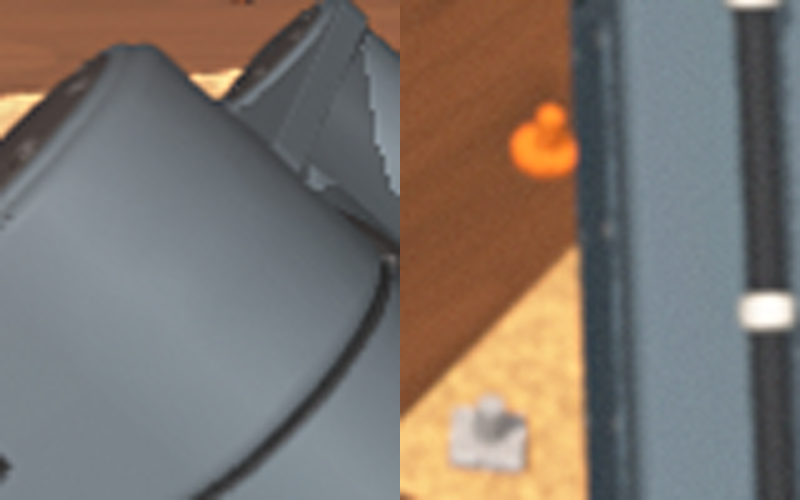

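The arm blocks the view of the blank from both cameras, so the pictures don't help here. I'll close and go by the force and opening readings.

carry_out --targets '[[[0,-0.1,0.1,0,0,0,5],[-0.05,-0.1,0.1,0,0,0,3],[-0.05,-0.1,0.1,0,0,0,1.0],[-0.05,-0.1,0.1,0,0,0,1.0],[-0.05,-0.1,0.1,0,0,0,1.0],[-0.05,-0.1,0.1,0,0,0,1.0],[-0.05,-0.1,0.1,0,0,0,1.0],[-0.05,-0.1,0.1,0,0,0,1.0]]]' --force 60

```text
t: 2.55
tcp_pos: [0.5004, -0.3169, 0.0335]
tool_rot: [0.995, 0.103, 0.0, 0.0]
force: [-1.1, 0.1, 5.3]
finger_gap: 0.164
gripper_force: 58.6
```

carry_out --targets '[[[0,0,-0.5,0,0,0,1.0],[0,0,-2,0,0,0,1.0],[0,0,-5,0,0,0,1.0],[0,0,-8,0,0,0,1.0],[0,0,-11,0,0,0,1.0],[0,0,-13,0,0,0,1.0],[0,0,-14,0,0,0,1.0],[0,0,-14,0,0,0,1.0]]]'

```text
t: 3.22
tcp_pos: [0.5011, -0.3177, 0.1751]
tool_rot: [0.995, 0.103, 0.002, 0.002]
force: [-0.2, -0.2, -0.8]
finger_gap: 0.16
gripper_force: 58.5
```

Run:
```python
from h import *
p=np.load("p.npy");D=dieR(p[3]);Rt=D@F
for z in (.10,.05): rel(p[:3]+D@[0,0,z+.0305],Rt)
print(p[:3]+D@[0,0,.13], manip.sense()["q"].round(2))
```

```text
shift cm [  5.54 -43.56   1.22] rot deg [ 0.23 29.84  0.04] t 3.2167
shift cm [  8.03 -43.58   5.55] rot deg [ 0.23 29.84  0.04] t 3.2167
[0.46669176 0.12013657 0.16092001] [-0.75  0.58  1.59 -0.    0.97  0.61]
```

carry_out --targets '[[[0,-3,-3,0,6,0,1.0],[0,-7,-4,0,12,0,1.0],[0,-11,-4,0,18,0,1.0],[0,-15,-4,0,24,0,1.0],[0,-19,-4,0,29.8,0,1.0],[0,-23,-4,0,29.8,0,1.0],[0,-27,-4,0,29.8,0,1.0],[0,-31,-4,0,29.8,0,1.0],[1,-35,-3,0,29.8,0,1.0],[2.5,-39,-2,0,29.8,0,1.0],[4,-42,-0.5,0,29.8,0,1.0],[5,-43.3,0.5,0,29.8,0,1.0]]]'

```text
t: 4.22
tcp_pos: [0.4548, 0.1036, 0.1752]
tool_rot: [0.961, 0.101, 0.256, -0.028]
force: [1.7, -0.7, -0.2]
finger_gap: 0.16
gripper_force: 58.8
```

carry_out --targets '[[[0,0,0,0,0,0,1.0],[0,0,0,0,0,0,1.0],[0,0,0,0,0,0,1.0]]]'

```text
t: 4.47
tcp_pos: [0.4566, 0.1003, 0.1763]
tool_rot: [0.961, 0.099, 0.257, -0.027]
force: [-0.5, 0.4, -0.7]
finger_gap: 0.16
gripper_force: 58.9
```

Run:
```python
from h import *
import cv2
p=np.load("p.npy");D=dieR(p[3]);Rt=D@F
for z in (.04,.0): rel(p[:3]+D@[0,0,z+.0305],Rt)
print(manip.sense()["q"].round(2))
t=cams.snapshot("top")[:,:,::-1]; s=cams.snapshot("side")[:,:,::-1]
def c(im,x,y,w,h,k): return cv2.resize(im[y:y+h,x:x+w],(w*k,h*k),interpolation=cv2.INTER_CUBIC)
cv2.imwrite("pics/over.png",np.hstack([c(t,165,160,80,100,5),c(s,190,170,80,100,5)]))
```

```text
shift cm [ 0.44 -1.73  7.98] rot deg [-0.03  0.04  0.  ] t 4.4667
shift cm [ 0.45 -1.73 11.98] rot deg [-0.03  0.04  0.  ] t 4.4667
[-0.12  0.4   2.26  1.65  0.16 -0.37]
```

View pics/over.png

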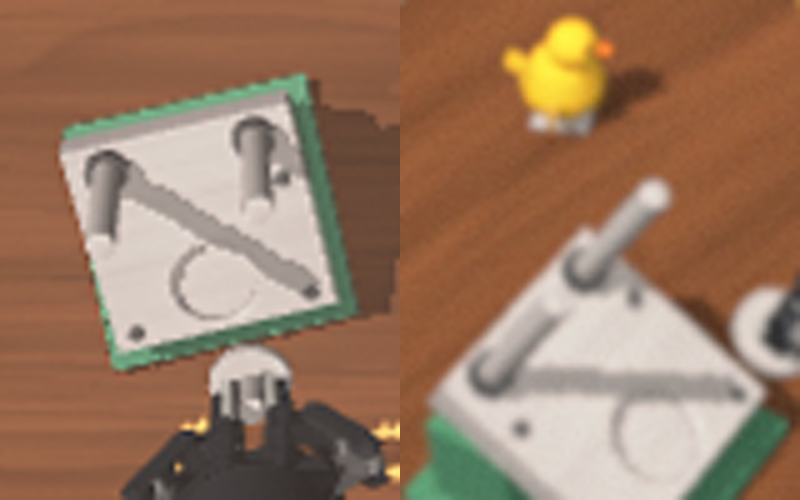

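The held blank shows in the top crop at about (250,385), hub outwards, and in the side crop at about (765,330). I'll overlay the predicted outlines of the blank and cavity to check the grasp offset.

```bash
cat > ov.py <<'E'
from h import *
import cv2,sys
def go(name,bx=0,by=0,bz=.0305,crops=((165,190,80,60),(190,215,80,60)),k=10):
    p=np.load("p.npy");D=dieR(p[3]);out=[]
    a=np.linspace(0,2*np.pi,200)
    circ=lambda r,z,x=0,y=0:np.c_[x+r*np.cos(a),y+r*np.sin(a),0*a+z]
    s=manip.sense();Rt=R.from_quat(s["tool_rot"]).as_matrix()@F
    B=s["tcp_pos"]+Rt@[bx,by,-bz]
    for n,(x,y,w,h),d in zip(("top","side"),crops,(p[4:7],p[7:10])):
        im=cams.snapshot(n)[y:y+h,x:x+w,::-1];im=cv2.resize(im,(w*k//2,h*k//2),interpolation=cv2.INTER_CUBIC);raw=im.copy()
        for P,col in((circ(.0245,.004)@D.T+p[:3],(0,0,255)),(circ(.022,0)@Rt.T+B,(255,0,0)),(circ(.022,.008)@Rt.T+B,(255,0,255)),(circ(.008,.034)@Rt.T+B,(0,160,0))):
            q=(proj(n,P,d)-[x,y]+.5)*k/2-.5
            cv2.polylines(im,[np.round(q*16).astype(np.int32)],True,col,1,cv2.LINE_AA,4)
        out.append(np.hstack([raw,im]))
    cv2.imwrite(f"pics/{name}.png",np.vstack(out))
E
python3 -c "
import ov;ov.go('ov1',crops=((175,200,60,60),(230,215,60,60)))"
```

```text
(no output)
```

View pics/ov1.png

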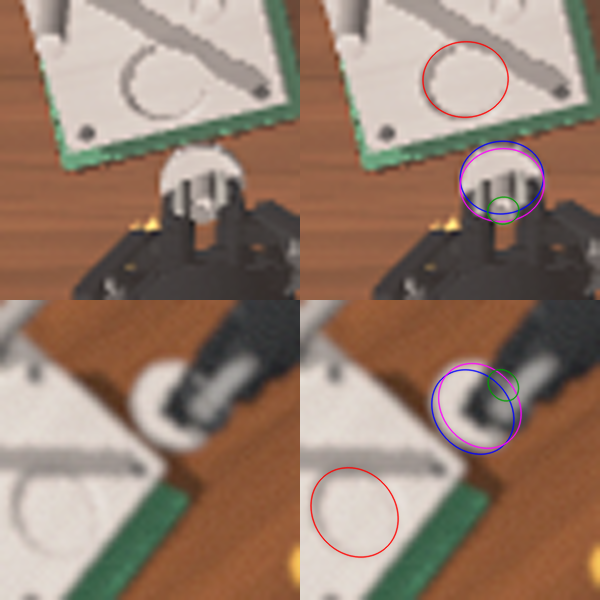

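carry_out --targets '[[[0.3,-1.2,2,0,0,0,1.0],[0.45,-1.7,4,0,0,0,1.0],[0.45,-1.7,6,0,0,0,1.0],[0.45,-1.7,8,0,0,0,1.0],[0.45,-1.7,9.5,0,0,0,1.0],[0.45,-1.7,10.0,0,0,0,1.0],[0.45,-1.7,10.0,0,0,0,1.0],[0.45,-1.7,10.0,0,0,0,1.0],[0.45,-1.7,10.0,0,0,0,1.0]]]'

```text
t: 5.42
tcp_pos: [0.5066, 0.1278, 0.0936]
tool_rot: [0.961, 0.099, 0.259, -0.027]
force: [0.2, 0.0, -1.0]
finger_gap: 0.164
gripper_force: 58.9
```

```bash
python3 -c "
import ov;from h import *
p=np.load('p.npy');D=dieR(p[3]);rel(p[:3]+D@[0,0,.0305],D@F);print(manip.sense()['q'].round(2))
ov.go('ov2',crops=((175,190,60,60),(210,215,60,60)))"
```

```text
shift cm [-0.16 -0.06  2.09] rot deg [-0.01 -0.13 -0.05] t 5.4167
[-0.03  0.65  2.18  2.61  0.24 -1.26]
```

View pics/ov2.png

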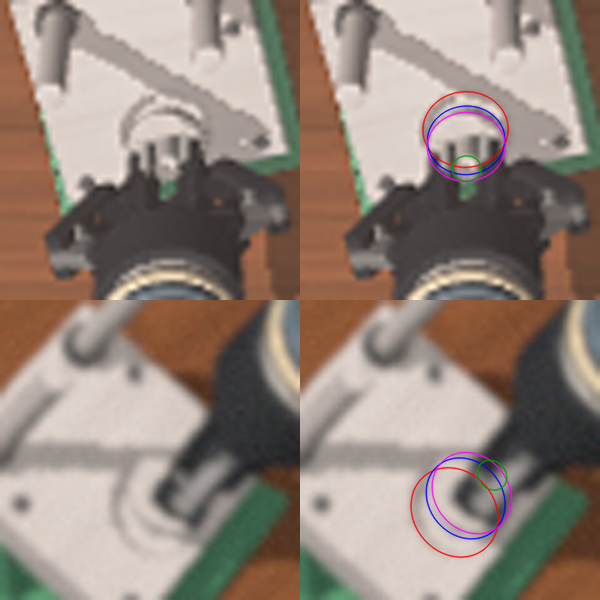

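The blank hangs just above the cavity in both views and lines up to about 1–2 mm. I'll go down in stages and watch the force.

carry_out --targets '[[[-0.1,-0.05,0.4,0,0,0,1.0],[-0.1,-0.05,0.8,0,0,0,1.0],[-0.1,-0.05,1.2,0,0,0,1.0],[-0.1,-0.05,1.2,0,0,0,1.0],[-0.1,-0.05,1.2,0,0,0,1.0]]]'

```text
t: 5.93
tcp_pos: [0.512, 0.1301, 0.0819]
tool_rot: [0.961, 0.099, 0.258, -0.027]
force: [-0.1, -0.1, -1.1]
finger_gap: 0.162
gripper_force: 58.9
```

```bash
python3 -c "
import ov;from h import *
p=np.load('p.npy');D=dieR(p[3]);rel(p[:3]+D@[0,0,.0305],D@F);print(manip.sense()['force']@D)"
```

```text
shift cm [-0.07  0.05  0.79] rot deg [-0.05 -0.12 -0.01] t 5.9333
[-0.64166617 -0.06920512 -0.91356336]
```

carry_out --targets '[[[-0.05,0.03,0.1,0,0,0,1.0],[-0.05,0.03,0.2,0,0,0,1.0],[-0.05,0.03,0.3,0,0,0,1.0],[-0.05,0.03,0.4,0,0,0,1.0],[-0.05,0.03,0.4,0,0,0,1.0],[-0.05,0.03,0.4,0,0,0,1.0]]]'

```text
t: 6.43
tcp_pos: [0.5135, 0.13, 0.0784]
tool_rot: [0.961, 0.099, 0.259, -0.027]
force: [0.1, -0.1, -0.8]
finger_gap: 0.164
gripper_force: 58.9
```

```bash
python3 -c "
import ov;from h import *
p=np.load('p.npy');D=dieR(p[3]);rel(p[:3]+D@[0,0,.0305],D@F);print(manip.sense()['force']@D)"
```

```text
shift cm [-0.02  0.01  0.41] rot deg [-0.04 -0.14 -0.02] t 6.4333
[-0.34369594 -0.1556235  -0.74403686]
```

carry_out --targets '[[[0,0,0.07,0,0,0,1.0],[0,0,0.14,0,0,0,1.0],[0,0,0.21,0,0,0,1.0],[0,0,0.28,0,0,0,1.0],[0,0,0.28,0,0,0,1.0]]]'

```text
t: 6.85
tcp_pos: [0.5149, 0.1303, 0.076]
tool_rot: [0.961, 0.099, 0.259, -0.027]
force: [0.4, -0.5, -0.9]
finger_gap: 0.162
gripper_force: 59.1
```

```bash
python3 -c "
import ov;from h import *
p=np.load('p.npy');D=dieR(p[3]);rel(p[:3]+D@[0,0,.0305],D@F);print(manip.sense()['force']@D)
ov.go('ov3',crops=((175,190,60,60),(210,215,60,60)))"
```

```text
shift cm [-0.02  0.01  0.14] rot deg [-0.04 -0.14 -0.02] t 6.85
[-0.20061938 -0.59749636 -0.87755387]
```

View pics/ov3.png

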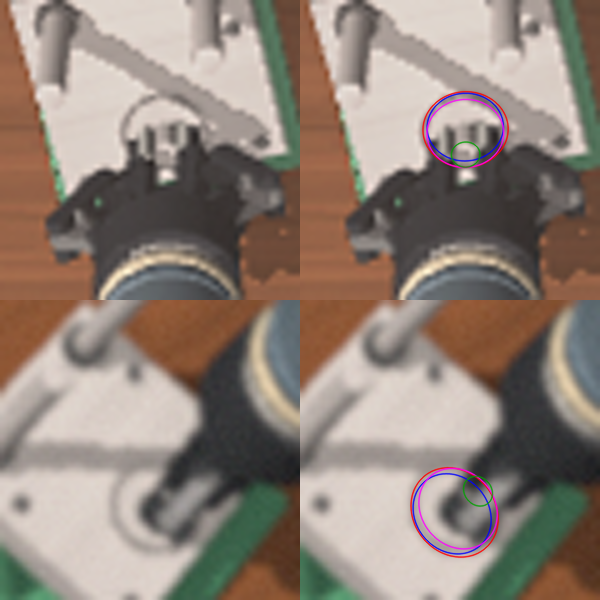

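Both views show the blank inside the rim, with a gap round the visible part. There is no contact yet, so I'll continue down gently.

carry_out --targets '[[[0,0,0.05,0,0,0,1.0],[0,0,0.1,0,0,0,1.0],[0,0,0.15,0,0,0,1.0],[0,0,0.15,0,0,0,1.0]]]'

```text
t: 7.28
tcp_pos: [0.515, 0.1303, 0.0759]
tool_rot: [0.96, 0.099, 0.259, -0.027]
force: [-5.5, -2.8, 11.1]
finger_gap: 0.162
gripper_force: 60.7
```

Contact at about 12 N along the plate normal, where the floor should be. I'll ease off the load and open slightly.

carry_out --targets '[[[0,0,-0.08,0,0,0,1.0],[0,0,-0.08,0,0,0,1.0],[0,0,-0.08,0,0,0,1.6],[0,0,-0.08,0,0,0,1.8],[0,0,-0.08,0,0,0,2.2],[0,0,-0.08,0,0,0,3.0],[0,0,-0.08,0,0,0,4.0],[0,0,-0.08,0,0,0,4.0],[0,0,-0.08,0,0,0,4.0]]]' --force 20

```text
t: 8.03
tcp_pos: [0.5152, 0.1304, 0.0753]
tool_rot: [0.961, 0.099, 0.258, -0.027]
force: [0.6, -0.3, -1.0]
finger_gap: 0.466
gripper_force: 0.0
```

carry_out --targets '[[[0,0,-0.5,0,0,0,4.0],[0,0,-1.5,0,0,0,4.0],[0,0,-3,0,0,0,4.0],[0,0,-5,0,0,0,4.0],[0,0,-7.5,0,0,0,4.0],[0,0,-10,0,0,0,4.0],[0,0,-12,0,0,0,4.0],[0,0,-12,0,0,0,4.0],[0,0,-12,0,0,0,4.0]]]'

```text
t: 8.78
tcp_pos: [0.4554, 0.1179, 0.1804]
tool_rot: [0.96, 0.099, 0.259, -0.027]
force: [0.1, -0.1, 0.0]
finger_gap: 0.463
gripper_force: 0.0
```

```bash
cat > fin.py <<'E'
from h import *
import cv2
p=np.load("p.npy");D=dieR(p[3]);a=np.linspace(0,2*np.pi,200);rows=[]
circ=lambda r,z:np.c_[r*np.cos(a),r*np.sin(a),0*a+z]@D.T+p[:3]+D@[0,0,.0014]
for n,(x,y),d in zip(("top","side"),((180,190),(215,215)),(p[4:7],p[7:10])):
    im=cv2.resize(cams.snapshot(n)[y:y+50,x:x+66,::-1],(396,300),interpolation=cv2.INTER_CUBIC);raw=im.copy()
    for r,z,c in((.0245,.006,(0,0,255)),(.022,.008,(255,0,255)),(.008,.034,(0,160,0))):
        cv2.polylines(im,[np.round(((proj(n,circ(r,z),d)-[x,y]+.5)*6-.5)*16).astype(np.int32)],True,c,1,cv2.LINE_AA,4)
    rows.append(np.hstack([raw,im]))
cv2.imwrite("pics/fin.png",np.vstack(rows))
E
python3 fin.py
```

```text
(no output)
```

View pics/fin.png

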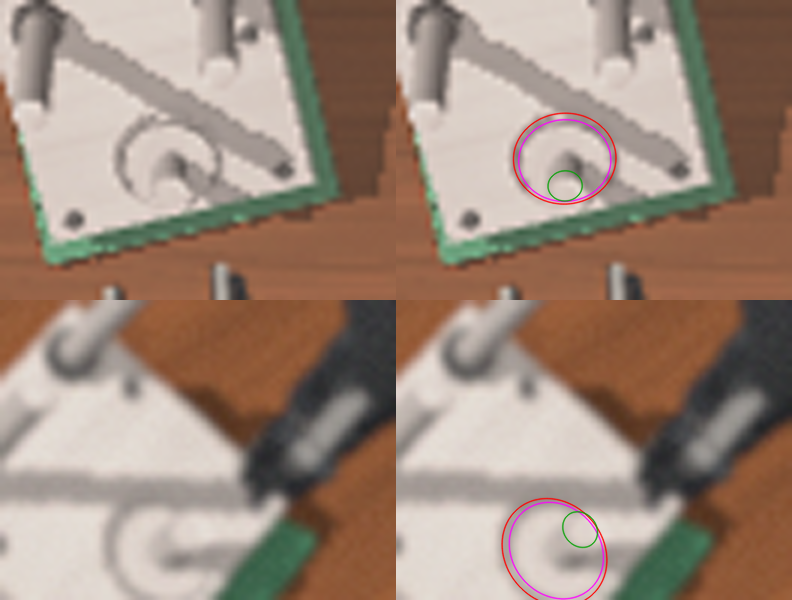

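The final picture shows the blank in the cavity with a thin gap all round, and the hub top at the predicted spot (565,186). I'll take one contrast-enhanced check for flatness.

Run:
```python
import re
s=open("fin.py").read()
s=s.replace('cams.snapshot(n)[y:y+50,x:x+66,::-1]','eq(np.mean([cams.snapshot(n)[y:y+50,x:x+66,::-1] for _ in range(8)],0))').replace('pics/fin','pics/fin2')
s=s.replace('for n,(x','eq=lambda i:cv2.cvtColor(np.clip((i.mean(2)-130)*2.2,0,255).astype(np.uint8),cv2.COLOR_GRAY2BGR)\nfor n,(x',1)
exec(s)
```

```text
(no output)
```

View pics/fin2.png

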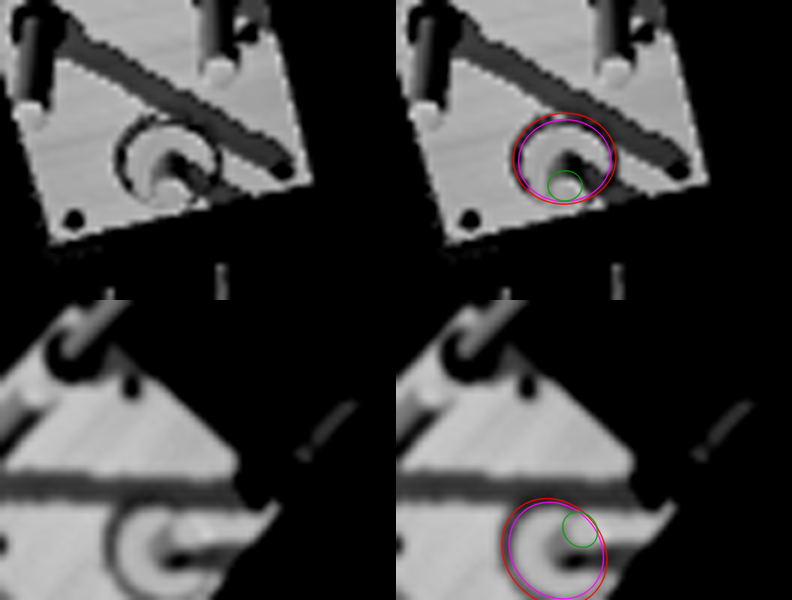

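The gap is even all round and the hub top sits within about 1 mm of the prediction, so the blank is seated flat. Handing in.

```bash
python3 -c "
from station import sign_off;print(sign_off())"
```

```text
the job is handed in; nothing more can be done
None
```

I set the larger round blank in the die cavity, hub outwards, and handed the job in at about 10 s; the final pictures show it seated flat with a gap all round, but the hand-in returned no verdict.

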